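# Spin the engraver's turntable and brake it on its mark

### The arm

A 6-joint arm with a two-finger parallel gripper is mounted at the origin on the work surface. World frame = base frame: x ahead of the robot, y to its left, z up, the work surface at z = 0. Lengths are in mm, angles in rad, forces in N, time in s.
With the tool pointing down it reaches from about 350 to 975 mm from the base axis. Payload 7.1 kg.
Tool frame: the origin (TCP) lies midway between the tips of the shut fingers; the grasp point (between the pads) lies 19 mm behind it (ctrl.grip_depth is the distance from the TCP to the grasp point, in mm); z points along the fingers, y is the line along which they close (so a half turn about z gives the same grasp; the last joint's range is limited). The gripper opens to 88 mm and grips with 3 to 60 N. Pads are 20 mm wide; open, the fingers measure 115 mm over their backs; the gripper's body (75 mm by 178 mm) begins 61 mm behind the grasp point.
Start: joints at [-1.239, 0.423, 1.63, -0, 1.089, -0.019], TCP at [214.797, -586.913, 222.675] pointing down, gripper open.
Joint ranges: [-3, 3], [-0.9, 2.11], [0.09, 2.58], [-1.31, 4.45], [0.11, 2.69], [-2.54, 2.54]. Speed limits (rad/s): [2.39, 2.39, 3.01, 3.14, 3.14, 3.14].

### API

Orientations are given as a rotation vector (axis times angle).
In Python, from workcell import ctrl, cams gives the robot as it stands.
- The arm moves only by the tool move_arm, never from a script. Its argument "steps" is a list of rows, each a list of 3 entries, a list of its own where there are three numbers: the shift along the tool's x, y, z in units of 25 mm (1.0 is 25 mm), then the turn about the tool's z in units of 5 degrees (1.0 is 5 degrees), then the closure, from 0 (fully open) to 1 (shut). A call has 1 to 20 rows; each row shifts and turns the commanded pose from where the row before left it, along the tool's axes as they then stand; what a row does not reach is not made up. A row lasts 1/12 s, in which the tool goes at most 41.7 mm and 7.16 degrees, less where a joint would pass 70% of its speed; a pose out of reach is approached as far as the arm can. A call is refused whole if a number of a shift passes 1 or a number of a turn 1, either way. A call with a gripper value outside its range is refused whole. The fingers move at their own pace and stop on an object; the grip force is fixed at half the most. Time passes only in rows, so rows that do not move let the fingers close. It gives the time, the measured TCP pose, the force, the opening and the grip force at its end, in the units of the state.
- ctrl.get_obs(): the state, without advancing time (a new reading comes with each control period).
- cams.get_image(name): name is "scene" or "top" or "wrist"; returns a dict with "image" (400x640x3 uint8, red, green, blue), "camera_matrix" (3x3 intrinsics, pixels), "xyz" and "rotation" of the camera in the world; the wrist camera has in their place "mount" (4x4, takes a point from camera to tool coordinates, whose origin is the TCP and whose axes are the flange's). Camera axes: x right, y down, z forward; pixel columns grow to the right and rows downward; lengths in mm; the calibration is good to about 2 mm. A picture is of the moment at which its call begins: read the wrist's pose just before it. There is no depth.
- ctrl.close_job(): hands the job in; it is judged then, once.
Trained networks look in the newest picture that a camera, given by its name, has taken for a name from the list of things; names that differ only in an ending like _2 or _b are one class to them, and where a whole thing is asked for, a point or a joint stands for the part that bears it (a point fixed in the world has none). Each returns a list of dicts, best first, with "p" (0 to 1); they miss things now and then, are a little off and sometimes report something else, mostly with a low value. They report only what shows in the picture. A call takes as long as a camera call. They do not tell look-alikes from the thing itself.
- cams.boxes_of(camera, thing): "rect" ([centre column, centre row, width, height] in pixels, round what is visible of it).
- cams.cut_out(camera, thing): "pixels" (400x640 bool, what is visible of it) and "rect" ([centre column, centre row, width, height] in pixels, round what is visible of it).
The state is a dict: "t": time; "qpos": joint angles; "qvel": joint speeds; "joint_torque": joint torques, N m; "ee_pos": TCP position; "orientation": TCP orientation; "ft_force": force on the tool from outside, world axes, zero at the start; "moment": the same for the moment, N m; "width": finger opening in mm; "grasp_force": force on a finger pad.
Only numpy, scipy, OpenCV 4.12 (cv2) and the standard library are available. Lean on these libraries where they do the work, as an engineer would, in place of code of your own. Each camera call takes 0.05 s, during which the arm holds its last target. There are 200 camera calls.

### The job

Flick the turntable's platter with a fingertip (its brass peg is there to push) so that it spins freely, either way round, and let the red mark run past the yellow pointer at least twice. Then brake the spinning platter with a fingertip so that it stops first time with the red mark at the pointer, within about 2 cm along the rim (once the mark has gone by twice, it must not come to rest anywhere else), and take the hand away with the platter staying still. Nothing is lifted: the marble seal stays standing at the platter's centre, and the other things on the bench stay where they are.

Things in the scene. Friction and masses are not known exactly. Their poses are not given: they have to be found in the camera images.
- turntable: engraver's turntable, fixed to the bench: grey round foot, dark steel platter 220 mm across, 14 mm thick, its level upper face 52 mm above the bench. Origin: on the spin axis at bench level, z up; +x points to the yellow pointer, on a brass post just outside the rim (outer side 137 mm from the axis) with its top level with the face. Outside the platter nothing on it stands higher
- platter (a joint): platter angle, rad; grows counter-clockwise seen from above, endless both ways, not wrapped. The mark faces the pointer at 0 and every whole turn (+-6.283, ...); it starts between 0.7 and 5.6. Bearing very free: the platter (some 0.7 kg), flicked to 3 or 4 rad/s, coasts 15 to 30 s and 3 to 7 turns, slowing gradually. A fingertip pressed on the face with a few N stops it at once
- mark (a point): outer end of the red mark, a radial line 34 mm long and 12 mm wide on the platter's upper face; this point lies on the face, 108 mm from the axis, and turns with the platter
- pointer (a point): tip of the small yellow cone on the brass post, 113 mm from the axis, 45 mm above the bench, pointing inward at the rim; it stays still
- peg (a point): top of the brass finger peg, upright on the platter, 14 mm thick, 26 mm tall (top 78 mm above the bench), 50 mm from the axis straight across the axis from the red mark; turns with the platter. Push it sideways to flick the platter. From it outward to the rim the face is plain and free for a fingertip
- seal: marble seal blank, a loose upright cylinder 32 mm across, 30 mm tall, 65 g, standing at the platter's centre inside a brass collar 48 mm across and 5 mm high; its top is 82 mm above the bench. Origin at its underside. It stays there and turns along
- tape: bystander: roll of yellow tape lying flat, 90 mm across, 35 mm high; origin under its centre
- pitch_a: bystander: wooden block 85 mm square with red pitch, 54 mm high; origin under its centre
- pitch_b: bystander: wooden block 80 mm square with red pitch, 54 mm high; origin under its centre
- graver_a: bystander: graver lying on the bench, light wooden handle, 130 mm long, 22 mm thick; origin at the front end of its handle, x along the blade
- graver_b: bystander: graver lying on the bench, dark wooden handle, 130 mm long, 22 mm thick; origin at the front end of its handle, x along the blade
- pen_stand: bystander: steel pen stand, foot 56 mm across, 92 mm tall; origin under its centre
- card_box: bystander: pale wooden box 90 x 70 x 50 mm; origin under its centre
Mind the look-alikes: they are no part of the job. What is shaped like the turntable but blue is not meant. There is more than one size of the seal; the one meant has the size given above.

How it is judged (in metres and radians):
On the way, in this order (a step that is already met when the one before it is completed fails the run):
1. the platter spins freely (over 1 rad/s), untouched, for 0.2 s ((velocity of joint platter above 1 rad/s or velocity of joint platter below -1 rad/s) and contact force between each of the fingers, the arm and turntable below 0.1 N), for 0.2 s.
2. still spinning untouched, the mark has run past the pointer twice (platter angle over 12.87 or under -6.58 rad) ((value of joint platter above 12.8664 rad or value of joint platter below -6.58319 rad) and (velocity of joint platter above 0.15 rad/s or velocity of joint platter below -0.15 rad/s) and contact force between each of the fingers, the arm and turntable below 0.1 N), for 0.05 s.
3. a finger on the platter has stopped it with the mark within 22 mm of the pointer ((value of joint platter above 12.8664 rad or value of joint platter below -6.58319 rad) and contact force between the fingers and turntable above 0.2 N and horizontal distance between mark and pointer below 0.022 m and velocity of joint platter between -0.1 and 0.1 rad/s), for 0.1 s.
At the end, for the whole second after the job is handed in: the platter is still (under 0.03 rad/s), at least two passes on, with the outer end of the red mark within 22 mm of the pointer's tip (seen from above, about 0.2 rad either side); the seal stands within 12 mm of the platter's centre ((value of joint platter above 12.8664 rad or value of joint platter below -6.58319 rad) and horizontal distance between mark and pointer below 0.022 m and x of seal in the frame of turntable between -0.012 and 0.012 m and y of seal in the frame of turntable between -0.012 and 0.012 m and height (world z) of seal below 0.062 m and angle between seal's own z axis and vertical below 0.3 rad and velocity of joint platter between -0.03 and 0.03 rad/s); the robot touches nothing.
It fails at once if after two passes the platter comes to rest with the mark more than 22 mm from the pointer ((value of joint platter above 12.8664 rad or value of joint platter below -6.58319 rad) and horizontal distance between mark and pointer above 0.022 m and velocity of joint platter between -0.02 and 0.02 rad/s).
It fails at once if the seal is lifted over 10 mm, tipped or moved over 12 mm off the centre (not (x of seal in the frame of turntable between -0.012 and 0.012 m and y of seal in the frame of turntable between -0.012 and 0.012 m and height (world z) of seal below 0.062 m and angle between seal's own z axis and vertical below 0.3 rad)).
It fails at once if a bystander is moved over 20 mm or lifted (distance of any of tape, pitch_a, pitch_b, graver_a, graver_b, pen_stand, card_box from where it was at the start of the episode above 0.02 m).
It also fails if it takes over 54 s, if anything falls off the work surface, if the arm or the gripper's body presses on something with over 40 N, if the wrist force passes 120 N, or if a joint passes its speed limit or range.

## Working session

There is one attempt and no reset: what is moved stays moved. The work goes in short steps, Python scripts to look and compute and a tool call to move; the robot and the scene stay as the last step left them, time stands still between calls to the robot, and variables do not carry over. Pictures are saved under pics/ and viewed, at most 10 in all, crops included, and the job is handed in when it is done.

Besides the shell and the picture viewer there is one more tool, called after "Request:" by a JSON object that holds its "fn" and its "kwargs", one argument or row to a line. move_arm: Moves the arm, as the interface text tells. Its arguments: {"type":"object","properties":{"steps":{"type":"array"}},"required":["steps"]}

```bash
mkdir -p pics
python3 - <<'E'
from workcell import ctrl, cams
import cv2,numpy as np
o=ctrl.get_obs();print(o)
for n in("top","scene"):
    d=cams.get_image(n);cv2.imwrite(f"pics/{n}0.png",d["image"][:,:,::-1])
    print(n,d["camera_matrix"],d["xyz"],d["rotation"])
    for t in("turntable","seal","peg","mark","pointer"):
        try: print(t,[(np.round(b["rect"],1).tolist(),round(b["p"],2)) for b in cams.boxes_of(n,t)])
        except Exception as e: print(t,e)
E
```

```text
{'t': 0.0, 'qpos': array([-1.23898158e+00,  4.23788102e-01,  1.63066282e+00, -1.53452106e-05,
        1.08859860e+00, -1.90020096e-02]), 'qvel': array([-3.46766456e-04,  1.22768107e-03, -3.34535749e-04, -7.46571573e-05,
        1.37434743e-03, -6.47167832e-04]), 'joint_torque': array([ 1.86118043e-03, -5.44620788e+01, -2.73661172e+01,  6.44919556e-02,
        2.28553283e-02, -1.22410888e-04]), 'ee_pos': array([ 214.63428826, -586.41693837,  221.94530293]), 'orientation': array([-3.09196914e+00, -5.48000411e-01,  3.77382400e-04]), 'ft_force': array([-0.30999206, -0.69213048,  0.10209728]), 'moment': array([-0.02588387, -0.02025566,  0.04352888]), 'grasp_force': 0.0, 'width': 88.03429443367891}
top [[467.88033787   0.         320.1233496 ]
 [  0.         467.88033787 204.69978648]
 [  0.           0.           1.        ]] [ 374.2149241    12.9075152  1490.98494614] [-2.17901846  2.17102008 -0.10272219]
turntable [([329.5, 204.8, 68.8, 76.3], 0.91), ([429.0, 288.2, 73.7, 78.5], 0.58)]
seal [([330.9, 202.8, 6.9, 11.7], 0.52), ([394.6, 241.7, 9.1, 13.5], 0.39)]
peg [([429.1, 298.3, 71.7, 73.4], 0.83), ([327.7, 205.8, 70.8, 71.7], 0.77)]
mark [([330.8, 205.8, 68.8, 72.5], 0.95), ([428.1, 296.2, 75.3, 73.4], 0.65)]
pointer [([426.7, 291.0, 71.4, 78.8], 0.87), ([331.6, 200.4, 66.3, 75.2], 0.73)]
scene [[372.51466167   0.         311.64294026]
 [  0.         372.51466167 200.61310707]
 [  0.           0.           1.        ]] [1024.14753969 -609.46274591  587.13581418] [-2.06494032 -0.71539462  0.40242991]
turntable [([137.4, 229.8, 108.7, 63.6], 0.84), ([308.4, 214.5, 101.3, 63.2], 0.59)]
seal [([301.6, 201.1, 10.8, 11.9], 0.5)]
peg [([131.1, 229.4, 97.8, 58.1], 0.82), ([302.1, 211.1, 90.7, 57.1], 0.7)]
mark [([298.4, 211.2, 86.9, 50.5], 0.59), ([134.1, 226.3, 101.0, 60.4], 0.56)]
pointer [([138.5, 229.5, 101.8, 63.3], 0.82), ([304.6, 215.2, 103.7, 59.1], 0.69)]
```

View pics/top0.png

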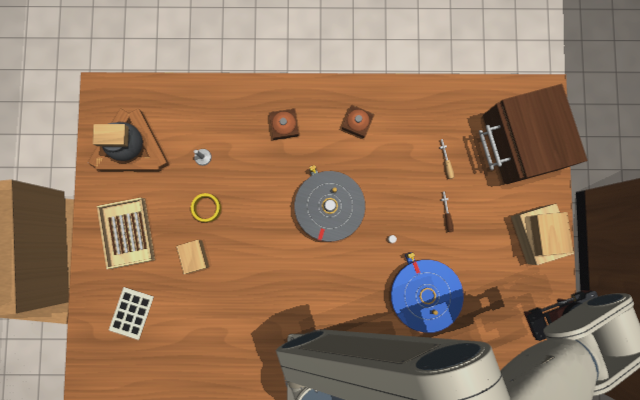

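View pics/scene0.png

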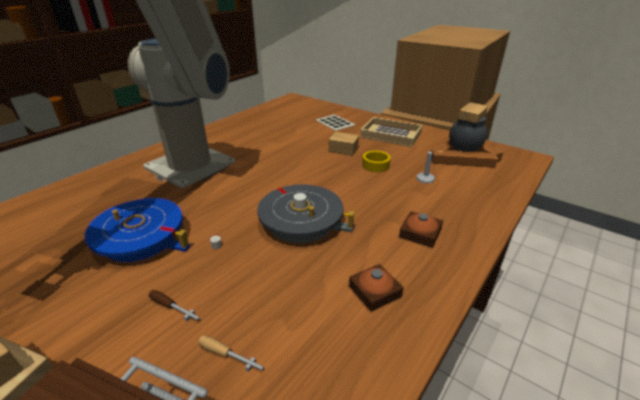

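The top picture shows two turntables: the grey one at (330,205), with its red mark at (321,235), pointer at (313,170) and peg near (334,190), and the blue look-alike at (428,296). The seal to use stands on the grey platter at (330,205); a smaller look-alike stands at (392,239). I choose the grey turntable and check it in a close crop.

```bash
cat > h.py <<'E'
from workcell import ctrl, cams
import cv2,numpy as np
from scipy.spatial.transform import Rotation as R
def back(d,uv,z):
    K=d["camera_matrix"];M=R.from_rotvec(d["rotation"]).as_matrix() if np.size(d["rotation"])==3 else d["rotation"]
    r=M@np.linalg.inv(K)@np.array([uv[0],uv[1],1.])
    return d["xyz"]+r*(z-d["xyz"][2])/r[2]
def redmask(im):
    h=cv2.cvtColor(im,cv2.COLOR_RGB2HSV)
    return (((h[...,0]<6)|(h[...,0]>172))&(h[...,1]>150)&(h[...,2]>90)).astype(np.uint8)
def yelmask(im):
    h=cv2.cvtColor(im,cv2.COLOR_RGB2HSV)
    return ((h[...,0]>17)&(h[...,0]<32)&(h[...,1]>130)&(h[...,2]>110)).astype(np.uint8)
E
python3 - <<'E'
from h import *
d=cams.get_image("top");im=d["image"]
c=im[155:255,280:380];cv2.imwrite("pics/crop.png",cv2.resize(c[:,:,::-1],None,fx=6,fy=6,interpolation=cv2.INTER_CUBIC))
cut=cams.cut_out("top","turntable")
m=cut[0]["pixels"].astype(np.uint8)
# platter: grey pixels
h=cv2.cvtColor(im,cv2.COLOR_RGB2HSV)
g=((h[...,1]<60)&(h[...,2]<140)).astype(np.uint8);g[:,:285]=0;g[:,375:]=0;g[:160]=0;g[250:]=0
cn=max(cv2.findContours(g,cv2.RETR_EXTERNAL,cv2.CHAIN_APPROX_NONE)[0],key=cv2.contourArea)
e=cv2.fitEllipse(cn);print(e, back(d,e[0],52))
for nm,f,z in(("red",redmask,52),("yel",yelmask,50)):
    M=f(im);M[:,:290]=0;M[:,370:]=0;M[:160]=0;M[:250]=M[:250];M[250:]=0
    n,l,s,ct=cv2.connectedComponentsWithStats(M)
    for i in range(1,n):print(nm,s[i],ct[i],back(d,ct[i],z))
E
```

```text
((329.4064025878906, 204.81695556640625), (67.81773376464844, 70.5), 112.99661254882812) [507.31975996 -18.37920993  52.        ]
red [319 229   5  10  34] [320.91176471 233.44117647] [418.93433997   7.55670217  52.        ]
yel [309 165   7   8  31] [312.61290323 168.06451613] [622.2979833   34.10063671  50.        ]
yel [333 188   4   4  11] [334.36363636 189.54545455] [555.14511911 -33.72012534  50.        ]
yel [323 198  15   9  21] [330.71428571 200.76190476] [520.12629462 -22.44948312  50.        ]
yel [322 205   1   2   2] [322.  205.5] [505.29689965   4.47917361  50.        ]
yel [323 208  14   6  23] [329.82608696 210.91304348] [488.59641617 -19.75234377  50.        ]
```

View pics/crop.png

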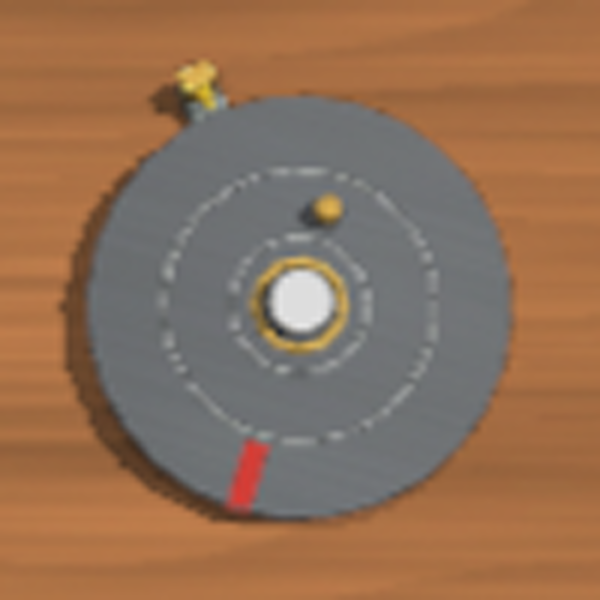

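The crop confirms it: grey platter centred near crop (300,306), i.e. pixel (330,206), mark at (321,233), pointer at (313,168), peg at (334.5,190), and seal in its collar. Now to work out the approach.

Run:
```python
from h import *
d=cams.get_image("top");im=d["image"]
h=cv2.cvtColor(im,cv2.COLOR_RGB2HSV)
C=back(d,(330,206),52)[:2];print("C",C,"seal",back(d,(330.1,205),82))
for z,uv,n in((52,(320.9,233.4),"mark"),(78,(334.5,189.8),"peg"),(48,(313.6,170),"ptr")):
    p=back(d,uv,z)[:2]-C;print(n,p,np.hypot(*p),np.degrees(np.arctan2(p[1],p[0])))
o=ctrl.get_obs();M=R.from_rotvec(o["orientation"]).as_matrix();print(o["t"],o["ee_pos"],M.round(3))
a=np.radians(-18);ur=np.array([np.cos(a),np.sin(a)]);ut=np.array([-ur[1],ur[0]])
S=C+58*ur-45*ut;v=np.r_[S,120]-o["ee_pos"];print("S",S,"yaw x",np.degrees(np.arctan2(M[1,0],M[0,0])),"tool shift/25",(M.T@v/25).round(2))
```

```text
C [503.65778855 -20.21876069] seal [503.99676979 -19.82563448  82.        ]
mark [-84.59729369  27.81202774] 89.05173208475901 161.8013123937686
peg [ 47.19323009 -13.01079253] 48.953873070584926 -15.413101880154693
ptr [112.89047863  51.23963304] 123.9748367978439 24.412727693443056
0.75 [ 214.77672028 -586.95265849  222.73174961] [[ 0.939  0.344  0.   ]
 [ 0.344 -0.939 -0.   ]
 [-0.     0.    -1.   ]]
S [544.91330175 -80.93928959] yaw x 20.097597465788425 tool shift/25 [ 19.36 -14.47   4.11]
```

Request:
{"fn": "move_arm", "kwargs": {
  "steps": [
    [[0.97,-0.72,0],0,1],
    [[0.97,-0.72,0],0,1],
    [[0.97,-0.72,0],0,1],
    [[0.97,-0.72,0],0,1],
    [[0.97,-0.72,0],0,1],
    [[0.97,-0.72,0],0,1],
    [[0.97,-0.72,0],0,1],
    [[0.97,-0.72,0],0,1],
    [[0.97,-0.72,0],0,1],
    [[0.97,-0.72,0],0,1],
    [[0.97,-0.72,0.3],0,1],
    [[0.97,-0.72,0.3],0,1],
    [[0.97,-0.72,0.3],0,1],
    [[0.97,-0.72,0.3],0,1],
    [[0.97,-0.72,0.3],0,1],
    [[0.97,-0.72,0.3],0,1],
    [[0.97,-0.72,0.3],0,1],
    [[0.97,-0.72,0.3],0,1],
    [[0.97,-0.72,0.3],0,1],
    [[0.97,-0.72,0.3],0,1]
  ]
}}

```text
t: 2.42
ee_pos: [547.4, -80.8, 147.5]
orientation: [3.093, 0.548, 0.001]
ft_force: [0.7, 0.1, 0.7]
width: 0.3
grasp_force: 0.0
```

Request:
{"fn": "move_arm", "kwargs": {
  "steps": [
    [[0,0,0],-1,1],
    [[0,0,0],-1,1],
    [[0,0,0],-1,1],
    [[0,0,0],-1,1],
    [[0,0,0],-1,1],
    [[0,0,0],-1,1],
    [[0,0,0],-1,1],
    [[0,0,0],-1,1],
    [[0,0,0],-1,1],
    [[0,0,0],-1,1],
    [[0,0,0],-0.4,1],
    [[0,0,0],0,1]
  ]
}}

```text
t: 3.42
ee_pos: [546.6, -82.2, 147.8]
orientation: [2.539, 1.85, 0.0]
ft_force: [-0.5, -0.8, -0.6]
width: 0.4
grasp_force: 0.0
```

Run:
```python
from h import *
o=ctrl.get_obs();M=R.from_rotvec(o["orientation"]).as_matrix();print(o["t"],o["ee_pos"],M.round(3),o["width"],o["ft_force"],o["qpos"])
S=[545.9,-80]
print((M.T@(np.r_[S,62]-o["ee_pos"])/25).round(2))
a=[]
for n in("scene","wrist"):
    d=cams.get_image(n);a.append(d["image"])
print(d["mount"])
cv2.imwrite("pics/both.png",np.vstack([cv2.resize(x[...,::-1],(480,300)) for x in a]))
```

```text
3.4167 [546.63716729 -82.17807797 147.75695465] [[ 0.306  0.952  0.   ]
 [ 0.952 -0.306 -0.   ]
 [ 0.     0.    -1.   ]] 0.3852388229881771 [-0.54878319 -0.81297473 -0.5663309 ] [-1.70758749e-01  4.18936899e-01  1.84486721e+00  3.03343021e-05
  8.77619481e-01  1.40468189e-01]
[ 0.07 -0.06  3.43]
[[-1.58437179e-05 -9.55251046e-01 -2.95796281e-01  8.13619154e+01]
 [ 9.99998824e-01  4.38506286e-04 -1.46968476e-03  6.61286569e-01]
 [ 1.53362644e-03 -2.95795956e-01  9.55249915e-01 -1.61994462e+02]
 [ 0.00000000e+00  0.00000000e+00  0.00000000e+00  1.00000000e+00]]
```

View pics/both.png

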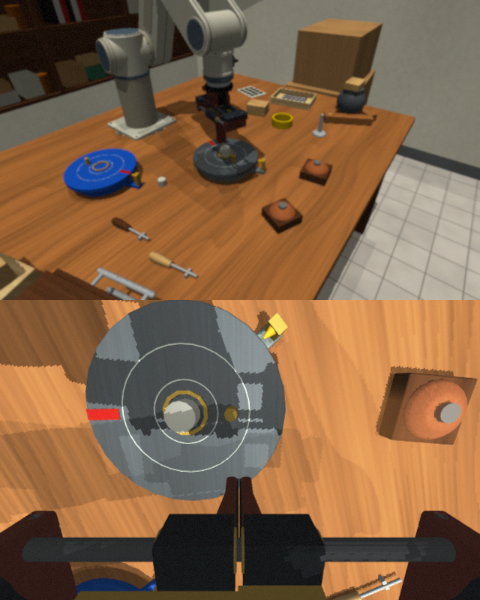

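The wrist view shows the whole platter: mark at (103,414), seal (180,415), peg (231,413), pointer (275,328) in the composite. The fingers point just beside the peg's line. I check that with numbers.

```bash
cat >> h.py <<'E'
def wback(d,uv,z,o):
    M=R.from_rotvec(o["orientation"]).as_matrix();T=d["mount"]
    r=M@T[:3,:3]@np.linalg.inv(d["camera_matrix"])@np.array([uv[0],uv[1],1.])
    c=o["ee_pos"]+M@T[:3,3]
    return (c+r*(z-c[2])/r[2])[:2]
E
python3 - <<'E'
from h import *
o=ctrl.get_obs();d=cams.get_image("wrist");im=d["image"]
C=np.array([503.7,-20.2])
n,l,s,ct=cv2.connectedComponentsWithStats(redmask(im))
for i in range(1,n):
    if s[i][4]>60:
        p=wback(d,ct[i],52,o)-C;print("red",s[i],p,np.hypot(*p),np.degrees(np.arctan2(p[1],p[0])))
n,l,s,ct=cv2.connectedComponentsWithStats(yelmask(im))
for i in range(1,n):
    if s[i][4]>40:
        p=wback(d,ct[i],50,o)-C;print("yel",s[i],ct[i],p,np.hypot(*p),np.degrees(np.arctan2(p[1],p[0])))
for uv,z in(((308,152),78),((239,153),82),((368,35),48)):print(uv,wback(d,uv,z,o)-C)
h=cv2.cvtColor(im,cv2.COLOR_RGB2HSV)
g=((h[...,1]<70)).astype(np.uint8);g=cv2.morphologyEx(g,cv2.MORPH_OPEN,np.ones((7,7)));g[205:]=0
cn=max(cv2.findContours(g,cv2.RETR_EXTERNAL,cv2.CHAIN_APPROX_NONE)[0],key=cv2.contourArea)
q=cn[:,0];q=q[(q[:,1]>3)&(q[:,1]<200)];W=np.array([wback(d,x,50,o) for x in q]);
A=np.c_[2*W,np.ones(len(W))];x=np.linalg.lstsq(A,(W**2).sum(1),rcond=None)[0];print("circle",x[:2],np.sqrt(x[2]+x[0]**2+x[1]**2))
E
```

```text
red [115 145  45  15 616] [-85.85119796  26.1536197 ] 89.74653204363607 163.05722151765443
yel [351  17  33  35 613] [367.13539967  34.74877651] [118.91303923  52.09097533] 129.82211140628388 23.656274529611167
yel [217 121  59  59 597] [251.18760469 142.92964824] [6.21645105 4.06043354] 7.425051123375413 33.15158566680471
yel [300 145  16  15 169] [307.98224852 151.65680473] [ 48.71197766 -17.31529895] 51.69793366825248 -19.56841074843848
(308, 152) [ 50.79239316 -14.05647427]
(239, 153) [2.69394731 1.38430987]
(368, 35) [119.87792982  52.00755078]
circle [510.483058   -15.03924445] 104.4645520748507
```

Request:
{"fn": "move_arm", "kwargs": {
  "steps": [
    [[0,-0.16,0.8],0,1],
    [[0,0,0.8],0,1],
    [[0,0,0.8],0,1],
    [[0,0,0.6],0,1],
    [[0,0,0.4],0,1],
    [[0,0,0],0,1],
    [[0,0,0],0,1]
  ]
}}

```text
t: 4.15
ee_pos: [542.7, -80.9, 62.5]
orientation: [-2.54, -1.848, 0.001]
ft_force: [0.5, -0.4, -0.2]
width: 0.8
grasp_force: 0.0
```

Run:
```python
from h import *
d=cams.get_image("wrist");print(ctrl.get_obs()["ee_pos"]);cv2.imwrite("pics/w2.png",d["image"][...,::-1])
```

```text
[543.19299192 -81.02325325  63.16575468]
```

View pics/w2.png

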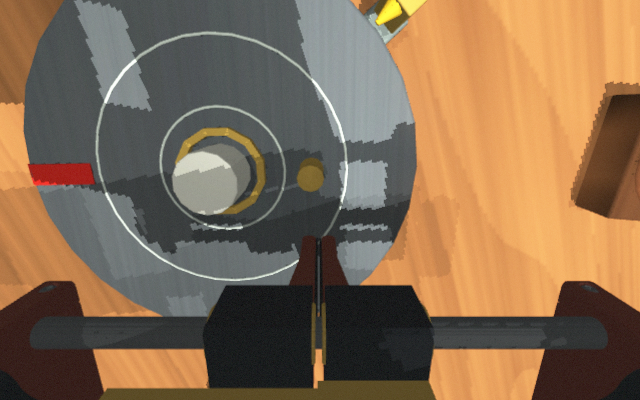

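The fingertips at (319,240) line up with the peg at (310,175), and the view is otherwise clear. Flicking now, then lifting away towards the braking side.

Request:
{"fn": "move_arm", "kwargs": {
  "steps": [
    [[0.3,0,0],0,1],
    [[0.6,0,0],0,1],
    [[0.65,0,0],0,1],
    [[0.65,0,0],0,1],
    [[0.2,0,0],0,1],
    [[-0.5,0,-1],0,1],
    [[-0.5,0,-1],0,1],
    [[-0.5,0,-1],0,1],
    [[-0.5,-0.2,-0.4],0,1],
    [[-0.5,-0.2,0],0,1],
    [[-0.5,-0.16,0],0,1],
    [[-0.5,0,0],0,1],
    [[0,0,0],0,1]
  ]
}}

```text
t: 5.28
ee_pos: [519.0, -104.5, 146.4]
orientation: [-2.54, -1.846, 0.003]
ft_force: [-0.6, -0.2, -0.0]
width: 0.6
grasp_force: 0.0
```

```bash
cat > track.py <<'E'
from h import *
import sys,json
C=np.array([505,-19.5])
def look():
    o=ctrl.get_obs();d=cams.get_image("wrist")
    n,l,s,ct=cv2.connectedComponentsWithStats(redmask(d["image"]))
    best=None
    for i in range(1,n):
        if s[i][4]>100:
            p=wback(d,ct[i],52,o)-C
            if 78<np.hypot(*p)<102 and (best is None or s[i][4]>best[2]): best=(o["t"],np.arctan2(p[1],p[0])-np.radians(24.2),s[i][4],np.hypot(*p))
    return best
L=open("log.txt","a")
for k in range(int(sys.argv[1])):
    b=look()
    if b: L.write("%.4f %.4f\n"%b[:2]);print("%.3f %.3f A%d r%.0f"%b)
o=ctrl.get_obs();print(o["t"],o["ee_pos"])
E
python3 track.py 25
```

```text
5.283 0.429 A265 r79
5.433 1.150 A273 r79
5.483 1.384 A516 r84
5.533 1.613 A867 r91
5.583 1.846 A823 r91
5.633 2.077 A757 r91
5.683 2.307 A698 r91
5.733 2.535 A651 r91
5.783 -3.521 A611 r91
5.833 -3.296 A561 r92
5.883 -3.072 A547 r91
5.933 -2.850 A515 r91
5.983 -2.629 A497 r92
6.033 -2.412 A492 r92
6.083 -2.194 A487 r92
6.133 -1.978 A488 r92
6.183 -1.764 A500 r92
6.233 -1.551 A521 r93
6.283 -1.340 A546 r92
6.333 -1.130 A585 r92
6.383 -0.920 A622 r92
6.433 -0.711 A654 r92
6.483 -0.502 A725 r92
6.5333 [ 520.98429687 -102.84147536  147.70144597]
```

Request:
{"fn": "move_arm", "kwargs": {
  "steps": [
    [[0,0,0],0,1],
    [[0,0,0],0,1],
    [[0,0,0],0,1],
    [[0,0,0],0,1],
    [[0,0,0],0,1],
    [[0,0,0],0,1],
    [[0,0,0],0,1],
    [[0,0,0],0,1],
    [[0,0,0],0,1],
    [[0,0,0],0,1],
    [[0,0,0],0,1],
    [[0,0,0],0,1],
    [[0,0,0],0,1],
    [[0,0,0],0,1],
    [[0,0,0],0,1],
    [[0,0,0],0,1],
    [[0,0,0],0,1],
    [[0,0,0],0,1],
    [[0,0,0],0,1],
    [[0,0,0],0,1]
  ]
}}

```text
t: 8.2
ee_pos: [521.0, -102.8, 147.7]
orientation: [-2.54, -1.849, -0.0]
ft_force: [0.9, 0.2, 1.1]
width: 0.6
grasp_force: 0.0
```

```bash
cat > fit.py <<'E'
import numpy as np
from scipy.optimize import least_squares
D=np.loadtxt("log.txt");t=D[:,0];t0=5.283
# theta = a + b*u... viscous+dry: w' = -w/tau - c ; fit on wrapped residuals
def th(p,u):
    a,w,k,c=p;return a+(w+c/k)*(1-np.exp(-k*u))/k-c/k*u
def om(p,u):
    a,w,k,c=p;return (w+c/k)*np.exp(-k*u)-c/k
r=lambda p:(lambda x:np.arctan2(np.sin(x),np.cos(x)))(th(p,t-t0)-D[:,1])
best=min((least_squares(r,[6.7,4.6,k,c],bounds=([6,3.5,1e-3,0],[7.5,5.5,.5,.6]),loss="soft_l1",f_scale=.05) for k in(.03,.06,.1,.15) for c in(.01,.05,.2,.4)),key=lambda s:s.cost)
p=best.x;print("par",p.round(4),"rms",np.sqrt(np.mean(best.fun**2)), "last res",r(p)[-4:].round(3))
u=np.arange(0,49,.001);T=th(p,u)
w=om(p,u)
for n in range(2,9):
    i=np.where((T>n*2*np.pi)&(w>0))[0]
    if len(i):print("pass",n,"t=%.3f w=%.2f"%(u[i[0]]+t0,w[i[0]]))
i=np.where(w<=0)[0]
if len(i):print("stop t=%.2f th=%.2f turns=%.2f"%(u[i[0]]+t0,T[i[0]],T[i[0]]/2/np.pi))
E
python3 track.py 8;python3 fit.py
```

```text
8.200 -0.185 A800 r92
8.250 -0.011 A843 r92
8.300 0.159 A703 r89
8.350 0.331 A433 r83
8.400 0.504 A277 r79
8.6 [ 520.9549578  -102.82086662  147.66246255]
par [6.7291 4.7367 0.1032 0.    ] rms 0.006645509999077963 last res [-0.004  0.001  0.001  0.001]
pass 2 t=6.602 w=4.13
pass 3 t=8.255 w=3.49
pass 4 t=10.249 w=2.84
pass 5 t=12.762 w=2.19
pass 6 t=16.165 w=1.54
pass 7 t=21.456 w=0.89
pass 8 t=34.009 w=0.24
```

Request:
{"fn": "move_arm", "kwargs": {
  "steps": [
    [[0,0,0],0,1],
    [[0,0,0],0,1],
    [[0,0,0],0,1],
    [[0,0,0],0,1],
    [[0,0,0],0,1],
    [[0,0,0],0,1],
    [[0,0,0],0,1],
    [[0,0,0],0,1],
    [[0,0,0],0,1],
    [[0,0,0],0,1],
    [[0,0,0],0,1],
    [[0,0,0],0,1],
    [[0,0,0],0,1],
    [[0,0,0],0,1],
    [[0,0,0],0,1],
    [[0,0,0],0,1],
    [[0,0,0],0,1],
    [[0,0,0],0,1],
    [[0,0,0],0,1],
    [[0,0,0],0,1]
  ]
}}

```text
t: 10.27
ee_pos: [521.0, -102.8, 147.7]
orientation: [2.54, 1.849, -0.0]
ft_force: [0.5, 0.2, 0.1]
width: 0.2
grasp_force: 0.0
```

Request:
{"fn": "move_arm", "kwargs": {
  "steps": [
    [[0,0,0],0,1],
    [[0,0,0],0,1],
    [[0,0,0],0,1],
    [[0,0,0],0,1],
    [[0,0,0],0,1],
    [[0,0,0],0,1],
    [[0,0,0],0,1],
    [[0,0,0],0,1],
    [[0,0,0],0,1],
    [[0,0,0],0,1]
  ]
}}

```text
t: 11.1
ee_pos: [521.0, -102.8, 147.7]
orientation: [-2.54, -1.849, 0.0]
ft_force: [-1.1, -0.6, 1.0]
width: 0.6
grasp_force: 0.0
```

```bash
python3 track.py 20;python3 fit.py
```

```text
11.100 2.326 A697 r91
11.150 2.455 A668 r91
11.200 2.584 A644 r91
11.250 2.712 A622 r91
11.300 -3.446 A592 r91
11.350 -3.319 A566 r92
11.400 -3.194 A561 r92
11.450 -3.069 A545 r92
11.500 -2.947 A531 r91
11.550 -2.823 A509 r91
11.600 -2.701 A498 r92
11.650 -2.581 A499 r92
11.700 -2.461 A493 r92
11.750 -2.344 A483 r92
11.800 -2.224 A485 r92
11.850 -2.106 A489 r92
11.900 -1.989 A486 r92
11.950 -1.873 A484 r92
12.000 -1.759 A500 r92
12.050 -1.645 A514 r93
12.1 [ 520.96071932 -102.79539881  147.66352956]
par [6.7381 4.7116 0.0831 0.0701] rms 0.007290443852788193 last res [0.004 0.007 0.009 0.012]
pass 2 t=6.603 w=4.13
pass 3 t=8.252 w=3.50
pass 4 t=10.243 w=2.84
pass 5 t=12.784 w=2.13
pass 6 t=16.423 w=1.36
pass 7 t=25.079 w=0.23
stop t=27.96 th=44.30 turns=7.05
```

Request:
{"fn": "move_arm", "kwargs": {
  "steps": [
    [[0,0,0.8],0,1],
    [[0,0,0.8],0,1],
    [[0,0,0.8],0,1],
    [[0,0,0.7],0,1],
    [[0,0,0.4],0,1],
    [[0,0,0],0,1],
    [[0,0,0],0,1],
    [[0,0,0],0,1],
    [[0,0,0],0,1],
    [[0,0,0],0,1],
    [[0,0,0],0,1],
    [[0,0,0],0,1],
    [[0,0,0],0,1],
    [[0,0,0],0,1],
    [[0,0,0],0,1],
    [[0,0,0],0,1],
    [[0,0,0],0,1],
    [[0,0,0],0,1],
    [[0,0,0],0,1],
    [[0,0,0],0,1]
  ]
}}

```text
t: 13.77
ee_pos: [521.0, -102.8, 60.1]
orientation: [-2.54, -1.849, 0.0]
ft_force: [-0.1, 0.2, -0.7]
width: 0.4
grasp_force: 0.0
```

```bash
python3 track.py 20;python3 fit.py
```

```text
13.767 1.936 A1954 r91
13.817 2.031 A1868 r91
13.867 2.125 A1777 r91
13.917 2.218 A1710 r91
13.967 2.311 A1634 r91
14.017 2.404 A1553 r91
14.067 2.495 A1481 r91
14.117 2.586 A1427 r91
14.167 2.676 A1363 r91
14.217 -3.518 A1306 r91
14.267 -3.428 A1242 r91
14.317 -3.340 A1214 r91
14.367 -3.253 A1181 r91
14.417 -3.165 A1144 r91
14.467 -3.079 A1110 r91
14.517 -2.993 A1086 r91
14.567 -2.909 A1048 r91
14.617 -2.824 A1024 r92
14.667 -2.740 A1002 r92
14.717 -2.657 A988 r92
14.7667 [ 520.96552212 -102.79955234   60.17216573]
par [6.741  4.7036 0.0764 0.0936] rms 0.0067769894806805194 last res [-0.003 -0.003 -0.003 -0.004]
pass 2 t=6.603 w=4.13
pass 3 t=8.252 w=3.50
pass 4 t=10.241 w=2.83
pass 5 t=12.792 w=2.12
pass 6 t=16.530 w=1.29
stop t=25.92 th=43.02 turns=6.85
```

Request:
{"fn": "move_arm", "kwargs": {
  "steps": [
    [[0,0,0.16],0,1],
    [[0,0,0],0,1],
    [[0,0,0],0,1],
    [[0,0,0],0,1],
    [[0,0,0],0,1],
    [[0,0,0],0,1],
    [[0,0,0],0,1],
    [[0,0,0],0,1]
  ]
}}

```text
t: 15.43
ee_pos: [521.0, -102.8, 56.2]
orientation: [2.54, 1.849, 0.0]
ft_force: [0.5, 0.2, -0.2]
width: 0.2
grasp_force: 0.0
```

```bash
python3 track.py 8;python3 fit.py
```

```text
15.433 -1.532 A1122 r93
15.483 -1.458 A1140 r92
15.533 -1.385 A1148 r92
15.583 -1.311 A1182 r92
15.633 -1.238 A1221 r92
15.683 -1.165 A1273 r92
15.733 -1.094 A1330 r93
15.783 -1.023 A1375 r93
15.8333 [ 520.98312885 -102.78540574   56.17798862]
par [6.7426 4.7004 0.0753 0.0968] rms 0.006534994419647942 last res [0.002 0.002 0.003 0.003]
pass 2 t=6.603 w=4.13
pass 3 t=8.252 w=3.50
pass 4 t=10.241 w=2.83
pass 5 t=12.791 w=2.11
pass 6 t=16.537 w=1.28
stop t=25.71 th=42.89 turns=6.83
```

Request:
{"fn": "move_arm", "kwargs": {
  "steps": [
    [[0,0,0],0,1],
    [[0,0,0],0,1],
    [[0,0,0],0,1],
    [[0,0,0],0,1],
    [[0,0,0],0,1],
    [[0,0,0],0,1],
    [[0,0,0],0,1],
    [[0,0,0.08],0,1],
    [[0,0,0.2],0,1],
    [[0,0,0],0,1],
    [[0,0,0],0,1],
    [[0,0,0],0,1],
    [[0,0,0],0,1]
  ]
}}

```text
t: 16.92
ee_pos: [524.3, -103.0, 52.1]
orientation: [2.536, 1.846, 0.008]
ft_force: [-0.8, 4.1, 27.7]
width: 0.4
grasp_force: 14.1
```

```bash
cp log.txt log_bak.txt; python3 track.py 4
```

```text
17.1167 [ 524.22593747 -102.96967355   52.13499975]
```

Run:
```python
from h import *
print(ctrl.get_obs()["ft_force"])
d=cams.get_image("scene");im=d["image"]
n,l,s,ct=cv2.connectedComponentsWithStats(redmask(im))
for i in range(1,n):
    if s[i][4]>6:
        p=back(d,ct[i],52)[:2]-[505,-19.5];print(s[i],p,np.hypot(*p),np.degrees(np.arctan2(p[1],p[0])))
w=cams.get_image("wrist")["image"]
cv2.imwrite("pics/br.png",np.vstack([cv2.resize(im[160:260,250:410,::-1],(480,300),interpolation=cv2.INTER_CUBIC),cv2.resize(w[...,::-1],(480,300))]))
```

```text
[-1.3401576   3.47723293 28.15409125]
[330 208  13   4  40] [83.76501216 39.65677901] 92.67813864749114 25.334228089752422
[161 227  11   4  19] [-187.68289979 -266.66805446] 326.09311882123177 -125.13815926308696
```

View pics/br.png

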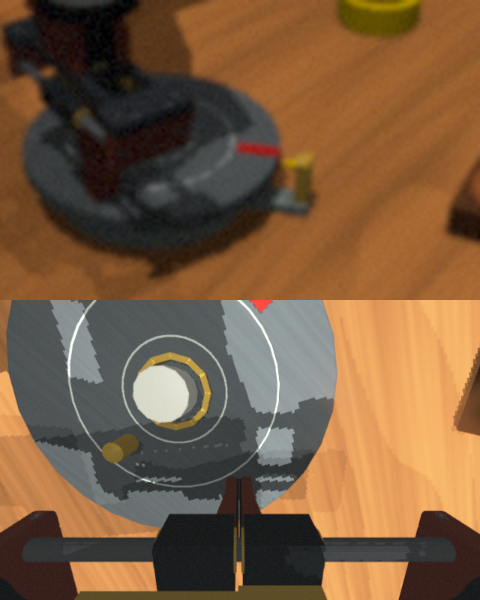

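The picture shows the mark at the pointer: 25.3° against 24.2°, with the seal upright. Lifting straight off.

Request:
{"fn": "move_arm", "kwargs": {
  "steps": [
    [[0,0,-0.9],0,1],
    [[0,0,-0.9],0,1],
    [[0,0,-0.9],0,1],
    [[0,0,-0.9],0,1],
    [[0,0,-0.9],0,1],
    [[0,0,0],0,1],
    [[0,0,0],0,1],
    [[0,0,0],0,1]
  ]
}}

```text
t: 17.88
ee_pos: [520.4, -102.7, 160.8]
orientation: [-2.539, -1.848, 0.001]
ft_force: [-0.4, -0.7, -0.4]
width: 0.6
grasp_force: 0.0
```

```bash
python3 track.py 6
python3 - <<'E'
from h import *
o=ctrl.get_obs();print(o["ft_force"])
for k in range(2):
    d=cams.get_image("scene");im=d["image"]
    n,l,s,ct=cv2.connectedComponentsWithStats(redmask(im))
    for i in range(1,n):
        p=back(d,ct[i],52)[:2]-[505,-19.5]
        if 60<np.hypot(*p)<110:print(s[i],np.degrees(np.arctan2(p[1],p[0])))
E
```

```text
17.883 -0.241 A697 r92
17.933 -0.260 A708 r92
17.983 -0.279 A681 r92
18.033 -0.297 A685 r92
18.083 -0.315 A676 r92
18.133 -0.333 A687 r92
18.1833 [ 520.45472385 -102.71674709  160.74403971]
[0.29166591 0.95945355 0.43967048]
[325 214  13   7  43] 3.2627208673839654
[325 215  13   7  43] 2.5200027107620557
```

The release kicked the platter slowly backwards (about −0.35 rad/s), because sideways strain was stored in the arm. It must not come to rest off the mark, so I push the peg on in the same clockwise direction for another turn.

Request:
{"fn": "move_arm", "kwargs": {
  "steps": [
    [[0,-0.8,0.8],0,1],
    [[0,-0.8,0.8],0,1],
    [[0,-0.8,0.8],0,1],
    [[0,-0.8,0.8],0,1],
    [[0,-0.57,0.7],0,1],
    [[0.5,0,0],0,1],
    [[0.4,0,0],0,1],
    [[0.28,0,0],0,1],
    [[0.28,0,0],0,1],
    [[0.28,0,0],0,1],
    [[0.28,0,0],0,1],
    [[0.28,0,0],0,1],
    [[0.28,0,0],0,1],
    [[0.28,0,0],0,1],
    [[0.28,0,0],0,1],
    [[0,0,-0.8],0,1],
    [[-0.5,0,-1],0,1],
    [[-0.5,0,-1],0,1],
    [[-0.5,0,-0.5],0,1]
  ]
}}

```text
t: 19.87
ee_pos: [444.9, -34.8, 148.9]
orientation: [2.538, 1.849, 0.003]
ft_force: [0.4, -0.2, -0.0]
width: 0.8
grasp_force: 0.0
```

```bash
mv log.txt log_ccw.txt; python3 track.py 5
```

```text
19.867 -1.943 A432 r92
19.917 -2.037 A427 r92
19.967 -2.130 A428 r92
20.017 -2.222 A440 r92
20.067 -2.316 A431 r92
20.1167 [443.59175169 -34.37309191 146.05748021]
```

Request:
{"fn": "move_arm", "kwargs": {
  "steps": [
    [[-0.42,0.14,0.6],0,1],
    [[-0.42,0.14,0.6],0,1],
    [[-0.42,0.14,0.6],0,1],
    [[-0.42,0.14,0.6],0,1],
    [[0,0,0.6],0,1],
    [[0,0,0.6],0,1],
    [[0,0,0],0,1]
  ]
}}

```text
t: 20.7
ee_pos: [441.9, -78.2, 53.4]
orientation: [-2.536, -1.846, 0.007]
ft_force: [-0.7, 0.4, 0.5]
width: 0.4
grasp_force: 0.0
```

```bash
python3 track.py 6
cat > fit2.py <<'E'
import numpy as np
from scipy.optimize import least_squares
from scipy.integrate import solve_ivp
D=np.loadtxt("log.txt");t=D[:,0];t0=t[0];k,c=.0753,.0968
y=np.unwrap(D[:,1]);y=y-2*np.pi*np.round((y[0]+1.94)/(2*np.pi))
th=lambda p,u:p[0]-((p[1]+c/k)*(1-np.exp(-k*u))/k-c/k*u)
r=least_squares(lambda p:th(p,t-t0)-y,[-1.94,1.87]);print(r.x,np.abs(r.fun).max(),r.fun[-3:])
u=np.arange(0,12,.001);T=th(r.x,u);i=np.argmax(T<-2*np.pi);print("pass t",u[i]+t0,"w",(T[i-1]-T[i])*1000)
E
python3 fit2.py
```

```text
20.700 -3.446 A1354 r91
20.750 -3.531 A1395 r91
20.800 2.665 A1441 r91
20.850 2.580 A1497 r91
20.900 2.496 A1546 r91
20.950 2.411 A1603 r91
21.0 [444.78433959 -78.9170599   57.2571163 ]
[-1.94047049  1.90740014] 0.0031446103606413978 [0.00018389 0.00118621 0.00314461]
pass t 22.576700000000002 w 1.3181193847309203
```

Request:
{"fn": "move_arm", "kwargs": {
  "steps": [
    [[0,0,0],0,1],
    [[0,0,0],0,1],
    [[0,0,0],0,1],
    [[0,0,0],0,1],
    [[0,0,0],0,1],
    [[0,0,0],0,1],
    [[0,0,0],0,1],
    [[0,0,0],0,1],
    [[0,0,0],0,1],
    [[0,0,0],0,1],
    [[0,0,0],0,1],
    [[0,0,0],0,1],
    [[0,0,0],0,1],
    [[0,0,0],0,1],
    [[0,0,0],0,1],
    [[0,0,0],0,1],
    [[0,0,0],0,1],
    [[0,0,0.08],0,1],
    [[0,0,0.2],0,1],
    [[0,0,0],0,1]
  ]
}}

```text
t: 22.67
ee_pos: [446.6, -80.3, 52.0]
orientation: [2.535, 1.848, 0.003]
ft_force: [-6.3, -4.3, 36.7]
width: 0.4
grasp_force: 18.2
```

```bash
cat > sc.py <<'E'
from h import *
import time
for k in range(2):
    o=ctrl.get_obs();d=cams.get_image("scene");im=d["image"]
    n,l,s,ct=cv2.connectedComponentsWithStats(redmask(im))
    for i in range(1,n):
        p=back(d,ct[i],52)[:2]-[505,-19.5]
        if 60<np.hypot(*p)<110:print(round(o["t"],2),s[i],"off deg",np.degrees(np.arctan2(p[1],p[0]))-24.2)
M=R.from_rotvec(o["orientation"]).as_matrix()
print(o["ee_pos"],"F tool",(M.T@o["ft_force"]).round(2),o["moment"].round(2),"off from hover, tool units",(M.T@(o["ee_pos"]-np.array([444.8,-78.9,57.3]))/25).round(3))
E
python3 sc.py
```

```text
22.67 [329 208  14   4  40] off deg 1.010433886506032
22.72 [329 208  14   4  39] off deg 0.913313649600525
[446.39501377 -80.21627118  52.02314522] F tool [ -6.6   -3.68 -36.26] [-0.85  0.99  0.05] off from hover, tool units [-0.03   0.076  0.211]
```

Stopped again at +1°. The first kick came from the arm flexing outward under the press and springing back on release. So this time I unload very slowly, with a sideways correction.

Request:
{"fn": "move_arm", "kwargs": {
  "steps": [
    [[0,0.008,-0.01],0,1],
    [[0,0.008,-0.01],0,1],
    [[0,0.008,-0.01],0,1],
    [[0,0.008,-0.01],0,1],
    [[0,0.008,-0.01],0,1],
    [[0,0.008,-0.01],0,1],
    [[0,0.008,-0.01],0,1],
    [[0,0.008,-0.01],0,1]
  ]
}}

```text
t: 23.43
ee_pos: [446.2, -79.9, 52.3]
orientation: [2.539, 1.848, 0.001]
ft_force: [-3.1, -1.9, 9.5]
width: 0.9
grasp_force: 4.7
```

```bash
python3 sc.py
```

```text
23.43 [329 208  14   4  38] off deg 0.8196642675358774
23.48 [329 208  14   4  39] off deg 0.7164643908317458
[446.22554667 -79.93917895  52.26426697] F tool [ -2.23  -1.28 -12.94] [-0.4   0.4   0.02] off from hover, tool units [-0.022  0.067  0.202]
```

Request:
{"fn": "move_arm", "kwargs": {
  "steps": [
    [[0,0.004,-0.005],0,1],
    [[0,0.004,-0.005],0,1],
    [[0,0.004,-0.005],0,1],
    [[0,0.004,-0.005],0,1],
    [[0,0.004,-0.005],0,1],
    [[0,0.004,-0.005],0,1]
  ]
}}

```text
t: 24.03
ee_pos: [446.3, -79.9, 52.4]
orientation: [-2.54, -1.849, 0.0]
ft_force: [-1.2, -0.6, 3.9]
width: -0.2
grasp_force: 1.4
```

```bash
python3 sc.py
```

```text
24.03 [329 208  14   4  40] off deg 0.8107649367089458
24.08 [329 208  14   4  40] off deg 0.6098874877476277
[446.21061471 -79.8722459   52.34932   ] F tool [-1.63 -1.14 -4.23] [-0.29  0.19 -0.  ] off from hover, tool units [-0.02   0.066  0.198]
```

Request:
{"fn": "move_arm", "kwargs": {
  "steps": [
    [[0,0.002,-0.004],0,1],
    [[0,0.002,-0.004],0,1],
    [[0,0.002,-0.004],0,1],
    [[0,0.002,-0.004],0,1],
    [[0,0,-0.004],0,1],
    [[0,0,-0.005],0,1],
    [[0,0,-0.005],0,1],
    [[0,0,-0.01],0,1],
    [[0,0,-0.02],0,1]
  ]
}}

```text
t: 24.88
ee_pos: [446.6, -79.8, 53.9]
orientation: [-2.54, -1.849, -0.0]
ft_force: [0.9, -0.3, -0.1]
width: 0.5
grasp_force: 0.0
```

```bash
python3 sc.py
```

```text
24.88 [329 208  14   5  40] off deg 0.611471136585962
24.93 [329 208  14   5  41] off deg 0.7131976645306679
[446.64033624 -79.84404286  54.02833058] F tool [-0.06 -0.15 -0.62] [-0.03 -0.08  0.01] off from hover, tool units [-0.013  0.082  0.131]
```

Free and still. Raising the hand clear and checking.

Request:
{"fn": "move_arm", "kwargs": {
  "steps": [
    [[0,0,-0.3],0,1],
    [[0,0,-0.8],0,1],
    [[0,0,-0.9],0,1],
    [[0,0,-0.9],0,1],
    [[0,0,-0.9],0,1],
    [[0,0,0],0,1],
    [[0,0,0],0,1],
    [[0,0,0],0,1],
    [[0,0,0],0,1],
    [[0,0,0],0,1],
    [[0,0,0],0,1]
  ]
}}

```text
t: 25.9
ee_pos: [445.9, -79.7, 148.0]
orientation: [-2.539, -1.848, 0.002]
ft_force: [0.3, 0.0, 0.0]
width: 0.7
grasp_force: 0.0
```

```bash
python3 sc.py; python3 track.py 3
python3 - <<'E'
from h import *
cv2.imwrite("pics/end.png",cams.get_image("wrist")["image"][...,::-1])
E
```

```text
25.9 [329 208  14   4  40] off deg 0.8107649367089458
25.95 [329 208  14   4  40] off deg 0.8107649367089458
[446.08280939 -79.71290063 148.13767823] F tool [-0.26 -0.43  0.16] [-0.01 -0.06 -0.  ] off from hover, tool units [-0.016  0.053 -3.634]
26.000 0.023 A866 r92
26.050 0.023 A861 r92
26.100 0.023 A860 r92
26.15 [446.44047449 -79.79718632 148.64776051]
```

View pics/end.png

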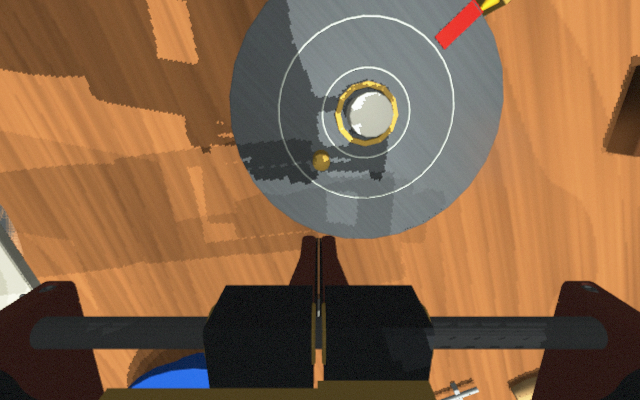

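The red mark at (460,22) points straight at the yellow pointer at (490,5), the platter is still, and the seal stands in its collar at (370,113).

```bash
python3 -c "
from workcell import ctrl
print(ctrl.close_job())"
```

```text
the job is handed in; nothing more can be done
None
```

I've handed in the job: the platter rests with the red mark about 0.02 rad (2 mm) from the pointer, the seal upright, but not on the first stop: that was at the mark too, but lifting the finger set the platter creeping back, so I pushed the peg on for another turn and braked again before it could come to rest elsewhere; `close_job()` gave no verdict.

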